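Feed the coil winder from the gravity track

TASK

Clear the winder: lift the finished copper coil out of the blue-based winder cradle and lay it on its side, flat on the floor of the yellow tray, without dropping it. Then take the end bobbin, the one at the red stops at the low end of the sloped track, lay it into the winder cradle so that it is fully seated and let go of it; the next bobbin must roll down to the stops by itself and the last one follow behind it. Leave the other two bobbins and the loose tools and things on the table alone.

Things in the scene. Friction and masses are not known exactly. Their poses are not given: they have to be found in the camera images.
- track: Fixed sloped track; origin: centre of the underside of its grey 200 x 112 mm base, z up. Two aluminium rails, open between (62 mm) down to the base top at z = 8 mm, carry the flanges and fall at 11 degrees towards its -x (nearer the robot), where two red stops stand 32 mm above the rails. Side guides, 17 mm above the rails, leave 3.5 mm beyond each bobbin end.
- track_stop (a point): Centre of a bobbin that lies at the stops (fixed to the track at x = -65, y = 0, z = 70 mm); axes as the track's.
- track_second (a point): Centre of the second bobbin on the track when one lies at the stops: 50 mm up the slope from track_stop.
- bobbin_1: Bobbin at the stops at the start: black flanges 50 mm wide, 8 mm thick; white core 22 mm wide; 84 mm long, 68 mm between flanges; 0.12 kg. Origin: centre; y runs along it (x, z turn as it rolls) and along the track's y. Hold it by the core from above, closing along the track's x: 28 mm is free up to the next core, so fingers over 75 mm wide across their backs would hit that.
- bobbin_2: Second bobbin in the queue, same shape as bobbin_1, lying next up the slope; it rolls down to the stops when bobbin_1 is lifted away. Its origin is its centre and its y axis runs along the spool (x and z turn as it rolls).
- bobbin_3: Third bobbin in the queue, same shape, behind bobbin_2. Its origin is its centre and its y axis runs along the spool (x and z turn as it rolls).
- cradle: Fixed winder cradle; origin: centre of the underside of its blue 112 x 100 mm base (top at 8 mm), z up. Grey V saddles at x = +-38 mm carry the flanges of a spool lying along x; 64 mm open between them down to the base. End fences, 60 mm high, flared at the top, leave 4 mm at each spool end. A grey drive housing 70 mm high stands behind, x 67 to 113 mm.
- cradle_seat (a point): Centre of a spool that is fully seated in the cradle (cradle x = 0, y = 0, z = 50 mm); axes as the cradle's.
- coil: Finished coil in the cradle at the start: the same black flanges 50 mm in diameter and 84 mm long, wound between the flanges with copper to 31 mm in diameter; about 0.12 kg. Its origin is its centre and its y axis runs along the spool (x and z turn as it rolls). It can be held from above by the copper part, fingers closing across it.
- tray: Fixed shallow yellow tray, outside 150 (x) x 120 (y) x 34 mm high, walls 5 mm, inside 140 x 110 mm, floor 5 mm above the table. Origin: centre of its underside, z up. A coil lying flat on its floor has its centre 30 mm above the table.
- driver: screwdriver with a red handle, 160 mm long, lying at the left; a loose bystander, to be left alone
- canister: white capped canister, 50 mm long, lying at the left; a loose bystander, to be left alone
- clip: crocodile clip with black sleeve, 62 mm long, lying at the right; a loose bystander, to be left alone

How it is judged:
By the outcome, as a careful person would: the job done as asked, in the order asked, and still so for the second after the job is handed in, with the robot touching nothing.
It also fails if it takes over 64 s, if anything falls off the work surface, if the arm or the gripper's body presses on something with over 40 N, if the wrist force passes 120 N, or if a joint passes its speed limit or range.

ROBOT

A 6-joint arm with a two-finger parallel gripper is mounted at the origin on a cart in front of the work surface, level with it; the furniture and walls round the work are solid. World frame = base frame: x ahead of the robot, y to its left, z up, the work surface at z = 0. Lengths are in mm, angles in rad, forces in N, time in s.
With the tool pointing down it reaches from about 275 to 725 mm from the base axis. Payload 5.6 kg.
Tool frame: the origin (TCP) lies at the very end of the fingers, on their centre line; the grasp point (between the pads) lies 19 mm behind it; z points along the fingers, y is the direction in which the jaws open and shut (so a half turn about z gives the same grasp; the last joint's range is limited). The gripper opens to 85 mm and grips with 20 to 120 N. Pads are 22 mm wide; open, the fingers measure 114 mm over their backs; the gripper's body (76 mm by 85 mm) begins 54 mm behind the grasp point. The pads swing forward as they close: fully open they stand 13 mm farther back than shut.
Start: joints at [0.285, 0.255, 0.108, 0, -1.424, -0.285], TCP at [549.994, 0.025, 231.283] pointing down, gripper open.
Joint ranges: [-2.95, 2.95], [-1.21, 1.97], [-1.09, 1.5], [-2.87, 1.71], [-2.94, -0.07], [-3.05, 3.05]. Speed limits (rad/s): [2.57, 2.57, 3.14, 3.14, 3.14, 3.14].

INTERFACE

Orientations are given as a rotation vector (axis times angle).
In Python, from cell import robot gives the robot as it stands.
- The arm moves only by the tool move_arm, never from a script. Its argument "increments" is one flat list of numbers, 4 for each row, row after row: the shift along the tool's x, y, z in m, then the turn about the tool's z in degrees. A call has 1 to 20 rows; each row shifts and turns the commanded pose from where the row before left it, along the tool's axes as they then stand; what a row does not reach is not made up. A row lasts 1/10 s, in which the tool goes at most 50 mm and 8.59 degrees, less where a joint would pass 70% of its speed; a pose out of reach is approached as far as the arm can. A call with a gripper value outside its range is refused whole. "fingers" is the finger opening in m, from 0 to 0.0854, set as the call begins (left out, the last holds). The fingers move at their own pace and stop on an object; "newtons" is the grip in N (left out, the last holds). Time passes only in rows, so rows that do not move let the fingers close. It gives the time, the measured TCP pose, the force and the opening at its end, in the units of the state.
- robot.read_state(): the state, without advancing time (a new reading comes with each control period).
- robot.camera(name): name is "scene" or "side" or "wrist"; returns the picture (400x640x3 uint8, red, green, blue); there is no depth.
- robot.camera_info(name): a dict with "K" (3x3 intrinsics, pixels), "cam_to_world" (4x4, takes a point from camera to world coordinates). Camera axes: x right, y down, z forward; pixel columns grow to the right and rows downward; lengths in mm; the calibration is good to about 2 mm. A picture is of the moment at which its call begins: read the wrist's pose just before it. camera_info takes no time and is no camera call; for the wrist camera it gives the pose at the moment of the call.
- robot.finish_job(): hands the job in, once; it reports no verdict.
The state is a dict: "t": time; "joints": joint angles; "qd": joint speeds; "joint_torque": joint torques, N m; "tool_pos": TCP position; "ee_rot": TCP orientation; "ft_force": force on the tool from outside, world axes, zero at the start; "wrist_torque": the same for the moment, N m; "finger_gap": finger opening in mm.
Only numpy, scipy, OpenCV 4.12 (cv2) and the standard library are available. Lean on these libraries where they do the work, as an engineer would, in place of code of your own. Each camera call takes 0.05 s, during which the arm holds its last target.

## Working session

There is one attempt and no reset: what is moved stays moved. The work goes in short steps, Python scripts to look and compute and a tool call to move; the robot and the scene stay as the last step left them, time stands still between calls to the robot, and variables do not carry over. Pictures are saved under pics/ and viewed, and the job is handed in when it is done.

Besides the shell and the picture viewer there is one more tool, called after "Call:" as name(argument=value, ...) on one line, values as JSON. move_arm: Moves the arm, as the interface text tells. Its arguments: {"type":"object","properties":{"increments":{"type":"array"},"fingers":{"type":"number"},"newtons":{"type":"number"}},"required":["increments"]}

```bash
mkdir -p pics; ls
python3 - <<'E'
from cell import robot
import cv2,numpy as np
s=robot.read_state();print(s)
for n in ["scene","side","wrist"]:
    i=robot.camera_info(n);print(n,np.round(i["K"],1).tolist(),np.round(i["cam_to_world"],4).tolist())
    cv2.imwrite(f"pics/{n}0.png",robot.camera(n)[:,:,::-1])
E
```

```text
pics
{'t': 0.0, 'joints': array([ 2.84604971e-01,  2.55730775e-01,  1.06985847e-01, -4.73350758e-04,
       -1.42387811e+00, -2.84572285e-01]), 'qd': array([ 0.00224652, -0.00013867,  0.00117566,  0.00031954, -0.00021326,
       -0.00040034]), 'joint_torque': array([-4.48901856e-04, -3.86631560e+01,  2.37934113e+01,  5.36471218e+00,
       -6.25866101e-03, -4.57470776e-06]), 'tool_pos': array([5.49502466e+02, 6.03878691e-02, 2.30397154e+02]), 'ee_rot': array([ 2.22042579e+00, -2.22050802e+00, -2.02192523e-03]), 'ft_force': array([-0.90011592, -0.0974964 ,  0.2189332 ]), 'wrist_torque': array([0.05230994, 0.0183106 , 0.00922152]), 'finger_gap': 85.43851591883852}
scene [[519.7, 0.0, 330.0], [0.0, 519.7, 209.3], [0.0, 0.0, 1.0]] [[-0.8368, -0.2067, 0.507, -249.7929], [-0.5473, 0.3419, -0.7639, 1227.9749], [-0.0154, -0.9167, -0.3992, 710.7453], [0.0, 0.0, 0.0, 1.0]]
side [[470.6, 0.0, 321.3], [0.0, 470.6, 192.2], [0.0, 0.0, 1.0]] [[-0.9998, -0.0143, -0.0131, 556.444], [0.0015, 0.6174, -0.7867, 1097.8943], [0.0193, -0.7866, -0.6172, 901.2471], [0.0, 0.0, 0.0, 1.0]]
wrist [[327.0, 0.0, 325.4], [0.0, 327.0, 201.6], [0.0, 0.0, 1.0]] [[-1.0, 0.0003, -0.0011, 550.3425], [-0.0001, 0.9527, 0.3039, -77.8474], [0.0012, 0.3039, -0.9527, 372.9307], [0.0, 0.0, 0.0, 1.0]]
```

View pics/scene0.png

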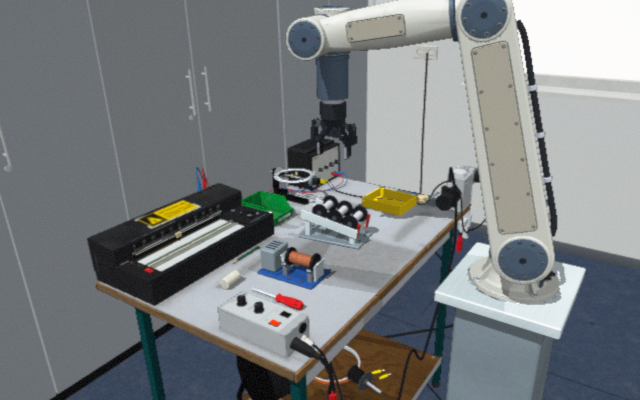

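View pics/side0.png

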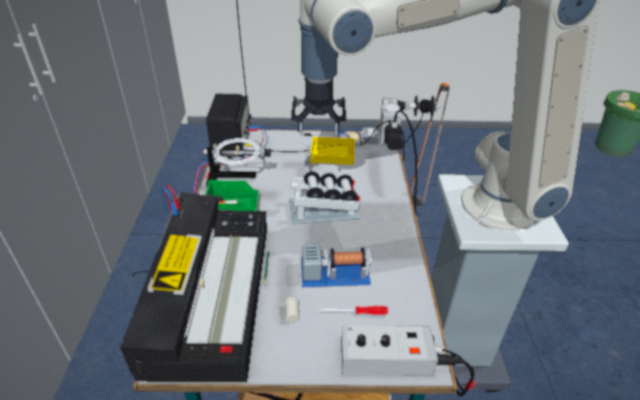

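View pics/wrist0.png

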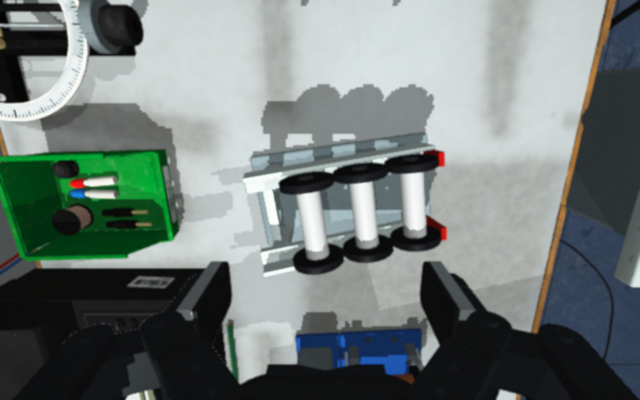

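Run:
```python
import cv2
def z(f,x,y,w,h,k,o): cv2.imwrite(o,cv2.resize(cv2.imread(f)[y:y+h,x:x+w],None,fx=k,fy=k,interpolation=cv2.INTER_CUBIC))
z("pics/side0.png",280,120,120,180,3.3,"pics/side0z.png")
z("pics/wrist0.png",230,70,230,320,1.8,"pics/wrist0z.png")
z("pics/scene0.png",240,170,200,130,4,"pics/scene0z.png")
```

```text
(no output)
```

View pics/side0z.png

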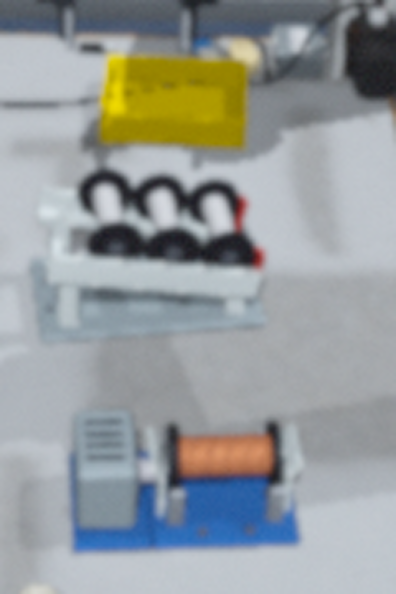

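View pics/scene0z.png

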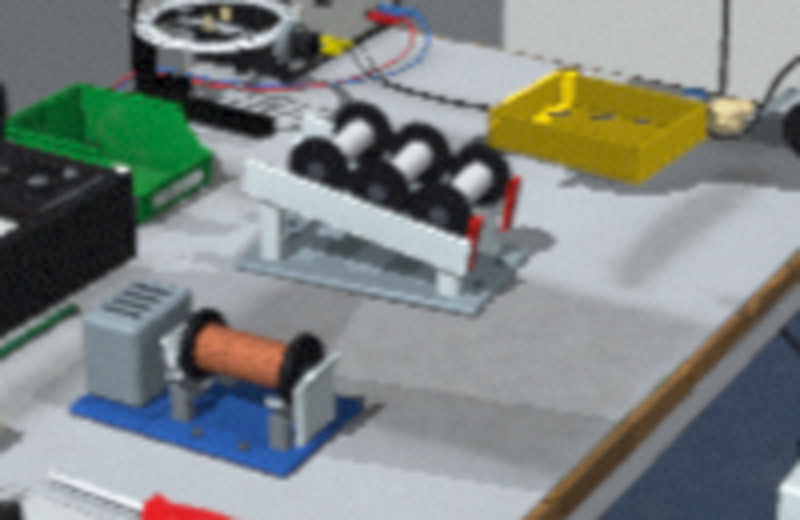

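```bash
cat > h.py <<'E'
import numpy as np, cv2
from cell import robot
def ray(i,u,v):
    T=np.array(i["cam_to_world"]); d=np.linalg.inv(np.array(i["K"]))@[u,v,1]; return T[:3,3],T[:3,:3]@d
def plane(i,u,v,z):
    o,d=ray(i,u,v); return (o+d*(z-o[2])/d[2])
def proj(i,p):
    T=np.linalg.inv(np.array(i["cam_to_world"])); q=T@np.append(p,1); q=np.array(i["K"])@q[:3]; return q[:2]/q[2]
def snap(n,f):
    s=robot.read_state(); i=robot.camera_info(n); im=robot.camera(n)[:,:,::-1]; cv2.imwrite("pics/"+f,im); np.savez("pics/"+f+".npz",**{k:np.array(i[k]) for k in("K","cam_to_world")}); return s,i,im
E
python3 - <<'E'
from h import *
i=robot.camera_info("side")
P=lambda x,y,z:print(np.round(plane(i,280+x/3.3,120+y/3.3,z)))
P(225,455,57)   # coil
print("cradle base corners")
for c in [(75,550),(300,543)]: P(*c,8)
print("tray rim"); 
for c in [(110,57),(247,62),(245,122),(102,120)]: P(*c,34)
i=robot.camera_info("wrist")
print("bobbin1 flange tops/core mid"); 
for c in [(413,158),(416,238)]: print(np.round(plane(i,*c,92)))
print(np.round(plane(i,414,200,80)))
print(np.round(plane(i,364,203,90)))
E
```

```text
[472. 283.  57.]
cradle base corners
[583. 335.   8.]
[416. 326.   8.]
tray rim
[ 565. -319.   34.]
[ 420. -313.   34.]
[ 429. -199.   34.]
[ 572. -198.   34.]
bobbin1 flange tops/core mid
[474. -28.  92.]
[465.  48.  92.]
[467.  14.  80.]
[515.  14.  90.]
```

View pics/wrist0z.png

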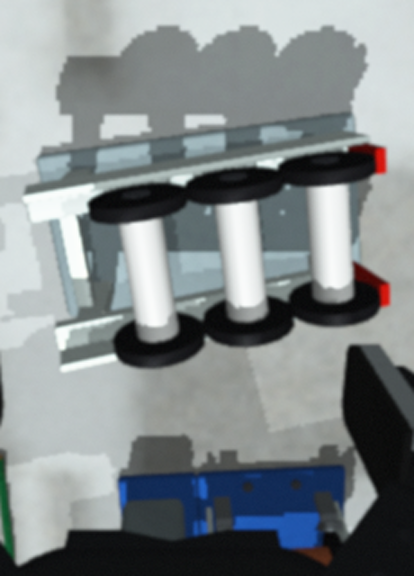

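Call:
move_arm(increments=[-0.02,0.005,0,0,-0.035,0.01,0,0,-0.035,0.01,0,0,-0.035,0.01,0,0,-0.035,0.01,0,0,-0.035,0.01,0,0,-0.035,0.01,0,0,-0.035,0.01,0,0,-0.018,0.003,0,0,0,0,0,7,0,0,0,8,0,0,0,8,0,0,0,8,0,0,0,8,0,0,0,8,0,0,0,8,0,0,0,8,0,0,0,8,0,0,0,8,0,0,0,8])

```text
t: 2.15
tool_pos: [472.1, 282.6, 231.0]
ee_rot: [0.073, -3.14, 0.001]
ft_force: [0.6, -0.1, 0.2]
finger_gap: 85.4
```

Run:
```python
from h import *
s,i,im=snap("wrist","w1.png"); print(s["t"],s["tool_pos"],s["ee_rot"],np.round(i["cam_to_world"],3)[:3,3])
```

```text
2.15 [472.09368638 282.62857127 230.9918585 ] [ 7.25802448e-02 -3.14022256e+00  8.08996683e-04] [395.151 278.846 373.472]
```

View pics/w1.png

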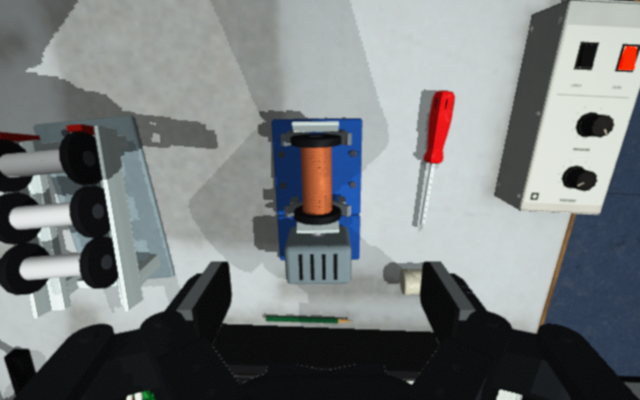

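Run:
```python
import cv2
im=cv2.imread("pics/w1.png")[105:295,255:375]
cv2.imwrite("pics/w1z.png",cv2.resize(im,None,fx=3.15,fy=3.15,interpolation=cv2.INTER_CUBIC))
```

```text
(no output)
```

View pics/w1z.png

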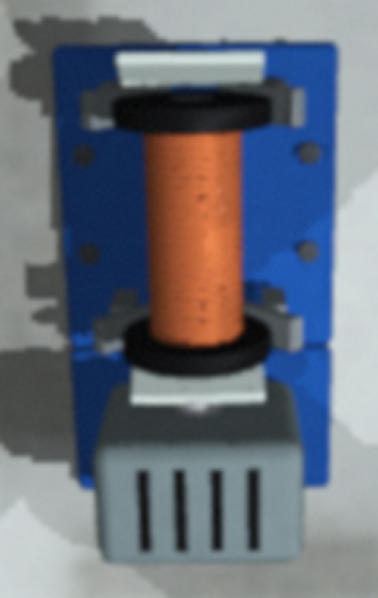

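```bash
cat > fitc.py <<'E'
from h import *
from scipy.optimize import least_squares
def fit(i,mod,px,x0):
    mod=np.array(mod,float);px=np.array(px,float)
    def f(p):
        c,s=np.cos(p[2]),np.sin(p[2])
        W=np.c_[p[0]+c*mod[:,0]-s*mod[:,1],p[1]+s*mod[:,0]+c*mod[:,1],mod[:,2]]
        return (np.array([proj(i,w) for w in W])-px).ravel()
    r=least_squares(f,x0); return r.x,np.round(r.fun.reshape(-1,2),1)
E
python3 - <<'E'
from fitc import *
i=np.load("pics/w1.png.npz")
Z=lambda x,y:(255+x/3.15-.3,105+y/3.15-.3)
x,r=fit(i,[(-56,-50,8),(-56,50,8),(56,-50,8),(56,50,8)],[Z(54,45),Z(337,43),Z(67,341),Z(333,346)],[472,283,.05])
print(x,np.degrees(x[2]));print(r)
c,s=np.cos(x[2]),np.sin(x[2])
# coil: copper silhouettes mid: left (150,240) right (244,240); flange ends
for a in [(146,150),(243,150),(152,335),(243,335),(196,240)]: print(a,np.round(plane(i,*Z(*a),52),1))
o,d=i["cam_to_world"][:3,3],0
def loc(p): 
    q=p[:2]-x[:2]; return np.round([c*q[0]+s*q[1],-s*q[0]+c*q[1]],1)
print("coil flange upper inner edges local, z=50+25?")
for a,z in [((192,130),75-9),((192,95),75),((198,318),74),((198,372),72)]: print(a,loc(plane(i,*Z(*a),z)))
# predicted pixels of seat features
T=lambda p:np.array([x[0]+c*p[0]-s*p[1],x[1]+s*p[0]+c*p[1],p[2]])
for p in [(-42,0,75),(-34,0,75),(34,0,75),(42,0,75),(-34,0,65.5),(34,0,65.5),(0,-15.5,50),(0,15.5,50)]:
    u=proj(i,T(p)); print(p,np.round((u-[255,105]+.3)*3.15))
E
```

```text
[4.72481023e+02 2.73480217e+02 4.84753626e-02] 2.777433686278861
[[-1.  -1.1]
 [ 1.4 -0.7]
 [-0.1  2. ]
 [-0.4  0.3]]
(146, 150) [447.7 257.3  52. ]
(243, 150) [446.3 287.6  52. ]
(152, 335) [508.8 260.8  52. ]
(243, 335) [507.4 290.8  52. ]
(196, 240) [475.9 274.1  52. ]
coil flange upper inner edges local, z=50+25?
(192, 130) [-33.7  -0.1]
(192, 95) [-44.9   0.3]
(198, 318) [22.5  1.4]
(198, 372) [41.   1.1]
(-42, 0, 75) [191. 105.]
(-34, 0, 75) [191. 133.]
(34, 0, 75) [194. 354.]
(42, 0, 75) [194. 379.]
(-34, 0, 65.5) [192. 129.]
(34, 0, 65.5) [195. 344.]
(0, -15.5, 50) [147. 228.]
(0, 15.5, 50) [243. 228.]
```

Run:
```python
from fitc import *
i=np.load("pics/w1.png.npz")
Z=lambda x,y:(255+x/3.15-.3,105+y/3.15-.3)
a=[plane(i,*Z(*q),60) for q in [(116,52),(266,53),(131,404),(265,404)]]
print(np.round(a,1),np.mean(a,0), np.linalg.norm(a[0]-a[1]),np.linalg.norm(a[2]-a[3]))
# front base edge and far base edge
for q in [(54,45),(337,43),(80,488),(328,485)]: print(np.round(plane(i,*Z(*q),8),1))
```

```text
[[417.7 248.3  60. ]
 [416.  292.7  60. ]
 [530.4 254.9  60. ]
 [528.4 299.   60. ]] [473.10971075 273.73213964  60.        ] 44.429513670440905 44.13959657226577
[420.1 221.9   8. ]
[414.9 319.2   8. ]
[589.7 231.5   8. ]
[583.8 329.2   8. ]
```

Call:
move_arm(increments=[0.001,-0.009,0.015,0,0,0,0.03,0,0,0,0.03,0,0,0,0.03,0,0,0,0.03,0,0,0,0.025,0,0,0,0.02,0,0,0,0.012,0,0,0,0.008,0,0,0,0,0,0,0,0,0], fingers=0.06)

```text
t: 3.3
tool_pos: [472.0, 274.4, 32.1]
ee_rot: [-0.083, 3.139, 0.001]
ft_force: [0.3, 0.1, 0.2]
finger_gap: 59.7
```

Run:
```python
from h import *
s,i,im=snap("wrist","w2.png"); print(s["t"],s["tool_pos"],s["ft_force"],s["joints"])
```

```text
3.3 [472.04461773 274.36789736  32.10260701] [0.29700144 0.12107974 0.21543154] [ 8.13422277e-01  3.91546186e-01 -2.36016960e-01  3.84821756e-04
 -9.41868459e-01 -2.33141588e+00]
```

View pics/w2.png

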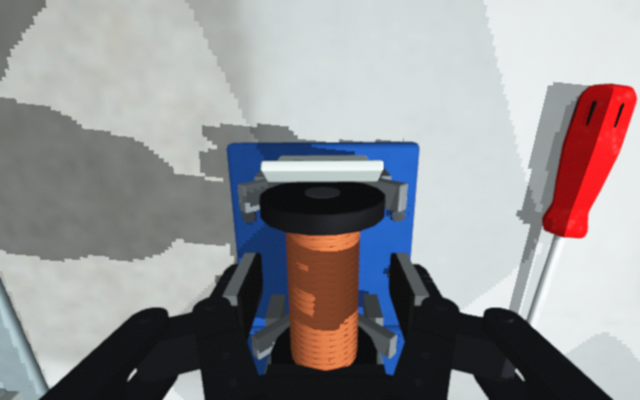

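Call:
move_arm(increments=[0,0,0,0,0,0,0,0,0,0,0,0,0,0,0,0,0,0,0,0], fingers=0.02, newtons=40)

```text
t: 3.85
tool_pos: [471.8, 273.3, 32.2]
ee_rot: [-0.083, 3.14, -0.002]
ft_force: [-1.0, -3.3, 6.5]
finger_gap: 29.0
```

Call:
move_arm(increments=[0,0,-0.004,0,0,0,-0.01,0,0,0,-0.02,0,0,0,-0.025,0,0,0,-0.03,0,0,0,-0.03,0,0,0,-0.03,0,0,0,-0.025,0,0,0,-0.016,0,0,0,-0.01,0])

```text
t: 4.85
tool_pos: [471.7, 274.5, 233.5]
ee_rot: [-0.082, 3.138, 0.004]
ft_force: [-0.2, 0.2, -1.8]
finger_gap: 28.4
```

Run:
```python
from h import *
s,i,im=snap("wrist","w3.png"); print(s["t"],s["tool_pos"],s["ft_force"],s["finger_gap"])
```

```text
4.85 [471.71492045 274.51447413 233.48998749] [-0.20476108  0.22350855 -1.8384029 ] 28.391192955170062
```

View pics/w3.png

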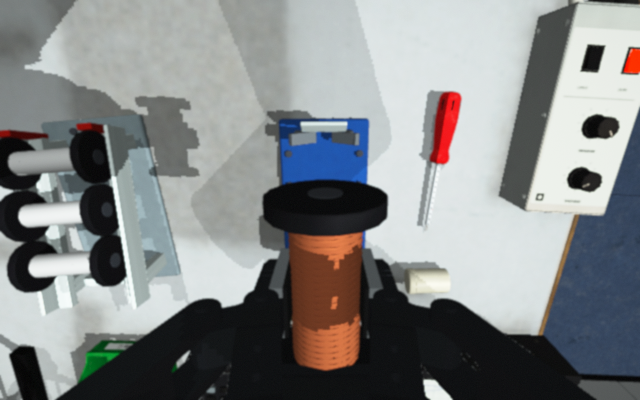

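Call:
move_arm(increments=[0,-0.015,0,0,0,-0.03,0,0,0,-0.04,0,0,0,-0.04,0,0,0,-0.04,0,0,0,-0.04,0,0,0,-0.04,0,0,0,-0.04,0,0,0,-0.04,0,0,0,-0.04,0,0,0,-0.04,0,0,0,-0.04,0,0,0,-0.035,0,0,0,-0.025,0,0,0,-0.015,0,0,0,-0.01,0,0,0,0,0,0])

```text
t: 6.6
tool_pos: [498.8, -255.7, 230.6]
ee_rot: [0.081, -3.139, -0.001]
ft_force: [0.4, 0.0, -0.8]
finger_gap: 28.8
```

Run:
```python
from h import *
s,i,im=snap("wrist","w4.png"); print(s["t"],s["tool_pos"],s["ft_force"],s["finger_gap"])
```

```text
6.6 [ 498.84819573 -255.74391748  230.61255516] [ 0.38562813  0.02664928 -0.82766582] 28.816774832367745
```

View pics/w4.png

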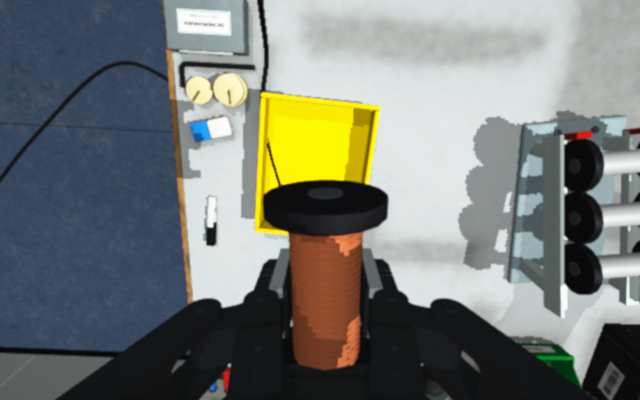

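Run:
```python
from h import *
i=np.load("pics/w4.png.npz")
for q in [(262,93),(380,106),(257,232)]: print(np.round(plane(i,*q,34),1))
im=cv2.imread("pics/w4.png")[80:250,240:400]
cv2.imwrite("pics/w4z.png",cv2.resize(im,None,fx=3.5,fy=3.5,interpolation=cv2.INTER_CUBIC))
```

```text
[ 420.9 -322.2   34. ]
[ 427.1 -205.    34. ]
[ 569.3 -328.9   34. ]
```

View pics/w4z.png

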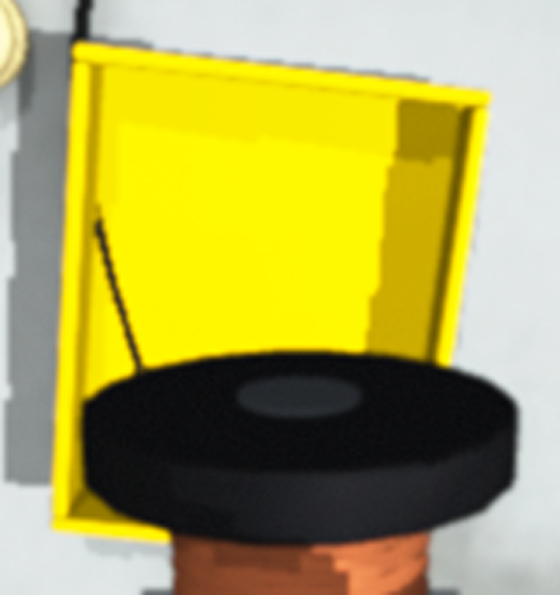

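Run:
```python
from h import *
i=np.load("pics/w4.png.npz")
for q in [(268,142),(280,186)]: print(np.round(plane(i,*q,5),1))
im=cv2.imread("pics/scene0.png")[175:225,340:450]
cv2.imwrite("pics/s0t.png",cv2.resize(im,None,fx=7,fy=7,interpolation=cv2.INTER_CUBIC))
im=cv2.imread("pics/side0.png")[125:185,280:400]
cv2.imwrite("pics/s1t.png",cv2.resize(im,None,fx=6,fy=6,interpolation=cv2.INTER_CUBIC))
```

```text
[ 472.4 -321.2    5. ]
[ 522.6 -307.4    5. ]
```

View pics/s0t.png

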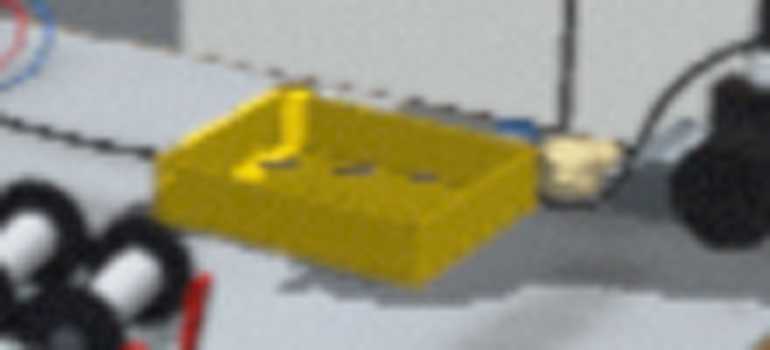

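View pics/s1t.png

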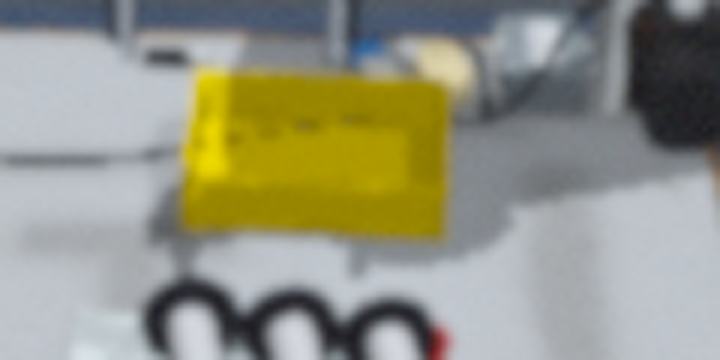

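Call:
move_arm(increments=[0,-0.003,0.01,3,0,-0.003,0.02,3,0,0,0.03,0,0,0,0.03,0,0,0,0.03,0,0,0,0.03,0,0,0,0.025,0,0,0,0.016,0,0,0,0.01,0,0,0,0.006,0,0,0,0.004,0,0,0,0,0,0,0,0,0])

```text
t: 7.95
tool_pos: [499.9, -261.4, 21.0]
ee_rot: [0.082, 3.139, -0.001]
ft_force: [-0.1, 0.1, -1.6]
finger_gap: 28.7
```

Run:
```python
from h import *
s,i,im=snap("wrist","w5.png"); print(s["t"],s["tool_pos"],s["ft_force"],s["finger_gap"])
```

```text
7.95 [ 499.91033017 -261.40938592   21.04046281] [-0.10293366  0.08149335 -1.62028155] 28.710442702713976
```

View pics/w5.png

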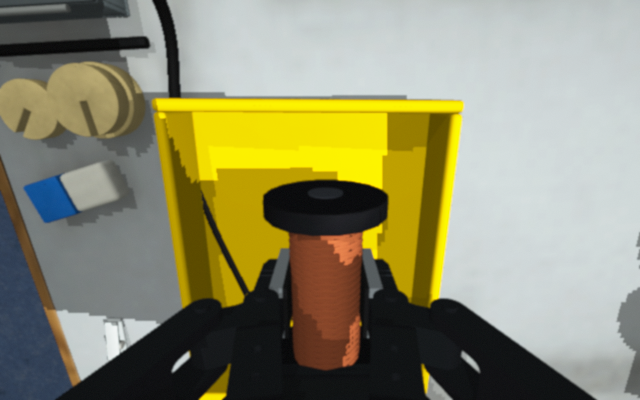

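Call:
move_arm(increments=[0,0,0.004,0,0,0,0.003,0,0,0,0.001,0,0,0,0.001,0,0,0,0,0])

```text
t: 8.5
tool_pos: [499.2, -261.3, 12.2]
ee_rot: [-0.082, -3.14, 0.0]
ft_force: [-3.2, 2.1, 6.7]
finger_gap: 28.8
```

Call:
move_arm(increments=[0,0,0,0,0,0,0,0,0,0,0,0,0,0,0,0], fingers=0.042)

```text
t: 8.9
tool_pos: [499.4, -261.3, 11.1]
ee_rot: [-0.082, -3.14, -0.0]
ft_force: [1.8, -0.5, 0.0]
finger_gap: 42.0
```

Call:
move_arm(increments=[0,0,-0.005,0,0,0,-0.01,0,0,0,-0.02,0,0,0,-0.025,0,0,0,-0.03,0,0,0,-0.03,0,0,0,-0.03,0,0,0,-0.03,0,0,0,-0.025,0,0,0,-0.01,0])

```text
t: 9.9
tool_pos: [500.3, -261.9, 230.3]
ee_rot: [0.082, 3.135, -0.003]
ft_force: [-0.6, 0.6, -0.6]
finger_gap: 41.9
```

Run:
```python
from h import *
s,i,im=snap("wrist","w6.png"); print(s["t"],s["tool_pos"],s["ft_force"],s["finger_gap"])
```

```text
9.9 [ 500.30662027 -261.85784558  230.30573353] [-0.62993804  0.62259013 -0.58345021] 41.932655482775615
```

View pics/w6.png

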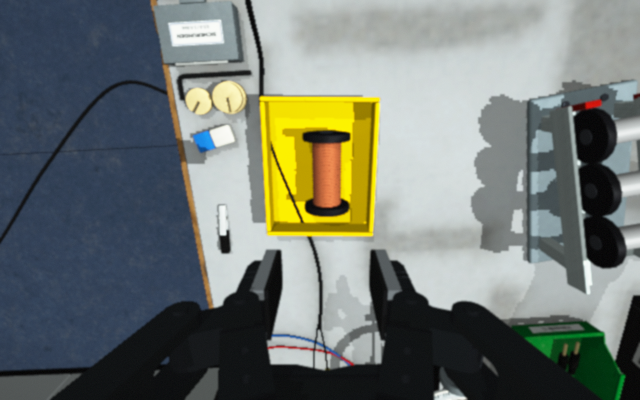

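Call:
move_arm(increments=[0.003,0.015,0,0,0.005,0.03,0,0,0.006,0.035,0,0,0.006,0.035,0,0,0.006,0.035,0,0,0.006,0.035,0,0,0.006,0.035,0,0,0.005,0.03,0,0,0.003,0.02,0,0])

```text
t: 10.85
tool_pos: [465.9, 12.9, 224.9]
ee_rot: [-0.08, -3.138, 0.0]
ft_force: [1.1, 0.6, 0.3]
finger_gap: 41.9
```

Call:
move_arm(increments=[0,0,0,-5,0,0,0,-8,0,0,0,-8.5,0,0,0,-8.5,0,0,0,-8.5,0,0,0,-8.5,0,0,0,-8.5,0,0,0,-8.5,0,0,0,-8.5,0,0,0,-8.5,0,0,0,-8,0,0,0,-7,0,0,0,-3.5,0,0,0,0])

```text
t: 12.25
tool_pos: [466.4, 11.1, 224.9]
ee_rot: [2.343, -2.09, -0.003]
ft_force: [0.1, 0.2, 0.2]
finger_gap: 42.1
```

Run:
```python
from h import *
s,i,im=snap("wrist","w7.png"); print(s["t"],s["tool_pos"],s["ee_rot"],s["finger_gap"],np.round(i["cam_to_world"][:3],3))
cv2.imwrite("pics/w7z.png",cv2.resize(im[110:290,210:460],None,fx=3.2,fy=3.2,interpolation=cv2.INTER_CUBIC))
```

```text
12.25 [466.44102536  11.08005036 224.94570233] [ 2.34311315 -2.08986894 -0.002679  ] 42.07780797940776 [[-9.93000e-01 -1.08000e-01 -3.70000e-02  4.76172e+02]
 [-1.14000e-01  9.47000e-01  3.02000e-01 -6.62960e+01]
 [ 2.00000e-03  3.04000e-01 -9.53000e-01  3.67379e+02]]
```

View pics/w7.png

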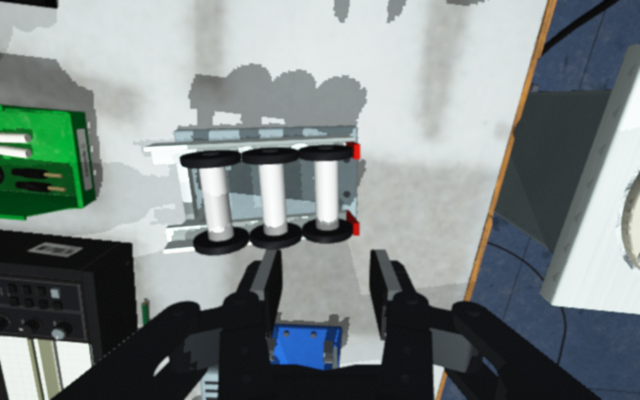

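View pics/w7z.png

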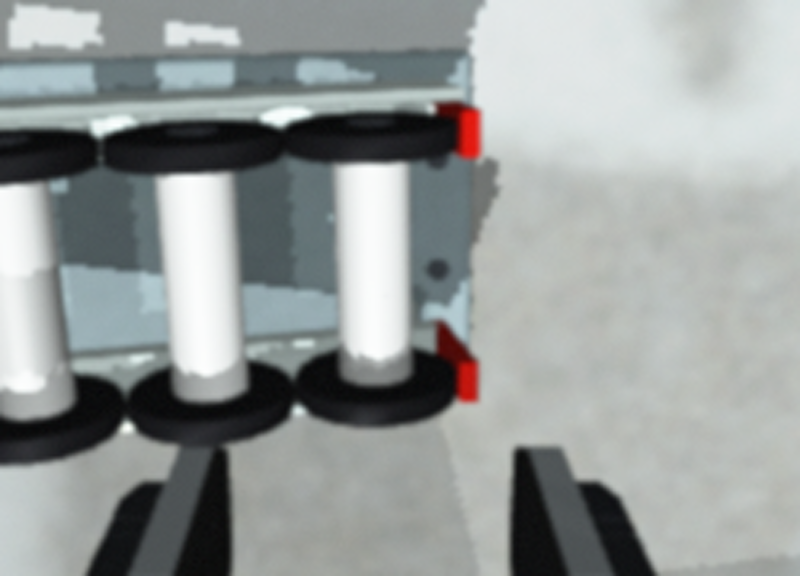

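Run:
```python
from h import *
i=np.load("pics/w7.png.npz")
Z=lambda x,y:(210+x/3.2-.3,110+y/3.2-.3)
P=lambda x,y,z:plane(i,*Z(x,y),z)
for n,c,z in [("coreA",(373,170),70),("coreB",(376.5,365),70),("nearflange inner top",(373,163),95),("far outer top",(378,425),95)]: print(n,np.round(P(*c,z),1))
for a,b in [((336,170),(410,170)),((340,355),(413,355))]: print(np.linalg.norm(P(*a,70)-P(*b,70)))
# core2, rel heights 70+50*sin11
z2=79.5
print(np.round(P(196,180,z2),1),np.round(P(209,390,z2),1))
# track base corners z=8 right edge
print("base",np.round(P(470,55,8),1)); print("stops", np.round(P(480,133,92),1),np.round(P(477,380,92),1))
A,B=P(373,170,70),P(376.5,365,70); d=(B-A)[:2];print("axis deg from y",np.degrees(np.arctan2(-d[0],d[1])))
```

```text
coreA [468.3  -9.3  70. ]
coreB [460.3  50.3  70. ]
nearflange inner top [469.1 -16.   95. ]
far outer top [459.1  58.6  95. ]
21.268395021281137
22.18708547590825
[517.3  -2.7  79.5] [509.4  60.1  79.5]
base [438.7 -40.    8. ]
stops [442.  -26.5  92. ] [432.6  43.   92. ]
axis deg from y 7.606914952196707
```

Call:
move_arm(increments=[-0.006,0.001,0.01,-1,0,0,0.02,0,0,0,0.025,0,0,0,0.03,0,0,0,0.02,0,0,0,0.01,0,0,0,0,0,0,0,0,0], fingers=0.036)

```text
t: 13.1
tool_pos: [466.3, 16.8, 111.9]
ee_rot: [-2.362, 2.071, -0.001]
ft_force: [0.3, 0.1, 1.1]
finger_gap: 36.1
```

Run:
```python
from h import *
s,i,im=snap("wrist","w8.png"); print(s["t"],s["tool_pos"],s["ee_rot"],s["finger_gap"])
```

```text
13.1 [466.31244076  16.77385107 111.8821012 ] [-2.36173504e+00  2.07080229e+00 -1.16565115e-03] 36.13177191635207
```

View pics/w8.png

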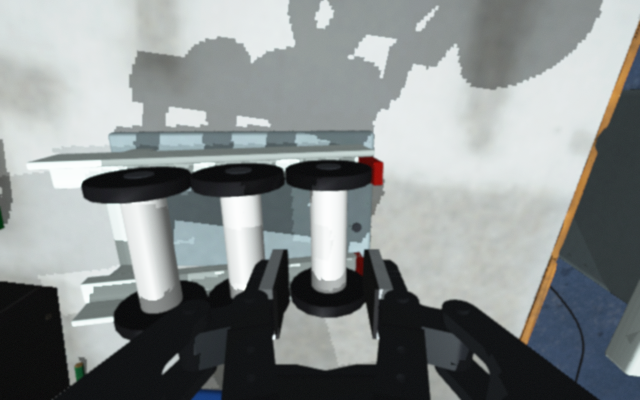

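Run:
```python
from h import *
i=np.load("pics/w8.png.npz")
im=cv2.imread("pics/w8.png")
for r in (205,225,245,265):
    g=im[r,300:362].astype(int).sum(1)//3; m=np.where(g>200)[0]; l,h=m.min()+300,m.max()+300
    print(r,l,h,g[:14],np.round(plane(i,(l+h)/2,r,70),1),np.linalg.norm(plane(i,l-.5,r,70)-plane(i,h+.5,r,70)))
```

```text
205 313 344 [117 116 117 117 118 117 121 143 172 178 172 180 194 208] [ 4.674e+02 -3.000e-01  7.000e+01] 18.994934036794138
225 313 343 [116 117 117 117 118 119 119 118 119 120 136 165 187 202] [466.   12.4  70. ] 18.76859369714991
245 314 361 [175 174 174 175 175 174 175 175 175 175 173 174 183 197] [458.4  24.8  70. ] 29.649712570064985
265 314 343 [179 151 147 149 148 149 150 149 150 149 147 155 174 193] [462.1  39.2  70. ] 18.917985938776628
```

Call:
move_arm(increments=[0,0.001,0.01,0,0,0,0.015,0,0,0,0.015,0,0,0,0.01,0,0,0,0.006,0,0,0,0.004,0,0,0,0,0,0,0,0,0])

```text
t: 13.95
tool_pos: [465.3, 16.6, 51.7]
ee_rot: [-2.362, 2.071, -0.001]
ft_force: [-0.2, -0.4, -0.4]
finger_gap: 35.8
```

Run:
```python
from h import *
s,i,im=snap("wrist","w9.png"); print(s["t"],s["tool_pos"],s["ft_force"],s["finger_gap"])
```

```text
13.95 [465.31901282  16.55329321  51.70414054] [-0.21546881 -0.43189308 -0.36452636] 35.82485993835576
```

View pics/w9.png

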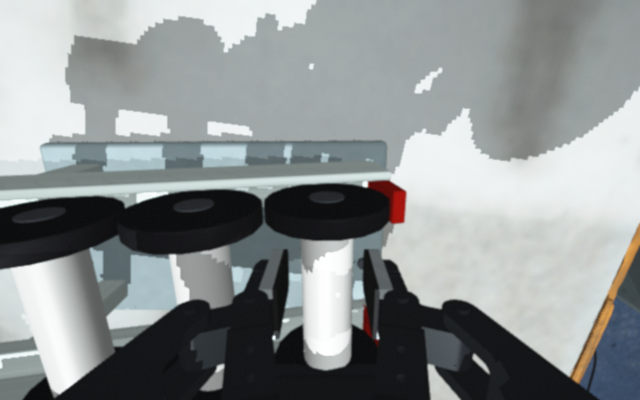

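Fingers straddle the core (columns 303–352), centred between the pads. Closing.

Call:
move_arm(increments=[0,0,0,0,0,0,0,0,0,0,0,0,0,0,0,0,0,0,0,0], fingers=0.012, newtons=40)

```text
t: 14.5
tool_pos: [465.0, 16.5, 51.8]
ee_rot: [-2.362, 2.071, -0.001]
ft_force: [-2.2, 1.1, 5.0]
finger_gap: 20.7
```

Call:
move_arm(increments=[0,0,-0.004,0,0,0,-0.01,0,0,0,-0.02,0,0,0,-0.03,0,0,0,-0.03,0,0,0,-0.03,0,0,0,-0.03,0,0,0,-0.016,0,0,0,-0.006,0,0,0,0,0])

```text
t: 15.5
tool_pos: [465.0, 16.6, 227.8]
ee_rot: [-2.361, 2.071, -0.001]
ft_force: [-0.6, -0.2, -2.0]
finger_gap: 20.6
```

Run:
```python
from h import *
s,i,im=snap("wrist","w10.png"); print(s["t"],s["tool_pos"],s["ft_force"],s["finger_gap"])
```

```text
15.5 [465.03981899  16.60834984 227.82734592] [-0.59402782 -0.23125102 -2.02654839] 20.61071423989818
```

View pics/w10.png

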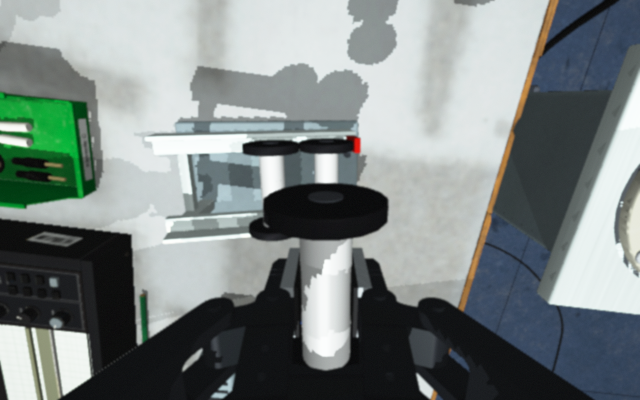

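Call:
move_arm(increments=[-0.012,-0.002,0,0,-0.025,-0.004,0,0,-0.035,-0.006,0,0,-0.036,-0.006,0,0,-0.036,-0.006,0,0,-0.036,-0.006,0,0,-0.035,-0.006,0,0,-0.025,-0.004,0,0,-0.014,-0.002,0,0])

```text
t: 16.45
tool_pos: [472.5, 276.0, 225.4]
ee_rot: [2.362, -2.067, -0.001]
ft_force: [-0.6, -0.5, -2.1]
finger_gap: 20.7
```

Call:
move_arm(increments=[0,0,0,4,0,0,0,7,0,0,0,8,0,0,0,8.5,0,0,0,8.5,0,0,0,8.5,0,0,0,8.5,0,0,0,8.5,0,0,0,8.5,0,0,0,8.5,0,0,0,7,0,0,0,5,0,0,0,4,0,0,0,0])

```text
t: 17.85
tool_pos: [473.0, 273.5, 226.5]
ee_rot: [0.081, -3.139, 0.002]
ft_force: [0.5, 0.2, -2.4]
finger_gap: 20.7
```

Run:
```python
from h import *
s,i,im=snap("wrist","w11.png"); print(s["t"],s["tool_pos"],s["ee_rot"],s["finger_gap"])
j=np.load("pics/w10.png.npz")
# tool-frame of flange: intersect rays with plane z = TCP+18+25
T=np.array(i["cam_to_world"]); p=s["tool_pos"]
cv2.imwrite("pics/w11z.png",cv2.resize(im[100:400,220:430],None,fx=2,fy=2,interpolation=cv2.INTER_CUBIC))
```

```text
17.85 [472.95786607 273.54147814 226.46160669] [ 8.08898752e-02 -3.13920328e+00  1.58005274e-03] 20.689248034162787
```

View pics/w11z.png

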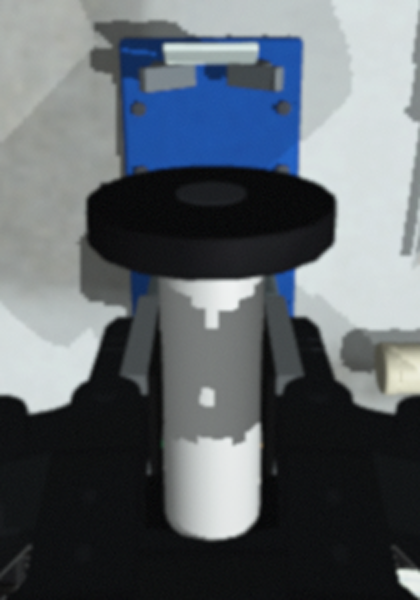

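Run:
```python
from h import *
from scipy.optimize import least_squares
from scipy.spatial.transform import Rotation as R
i=np.load("pics/w11.png.npz"); p=np.array([472.958,273.541,226.462]); Rt=R.from_rotvec([.0809,-3.1392,.0016]).as_matrix()
th=np.linspace(0,2*np.pi,721)
def circ(ax,r,q):  # tool coords: x axis along spool, camera at +x
    a,b,h=q
    return np.array([proj(i,p+Rt@[a+ax,b+r*np.cos(t),-h+r*np.sin(t)]) for t in th[::6]])
def f(q):
    o=circ(42,25,q); n=circ(34,25,q)
    return np.array([o[:,1].min()-183.3,n[:,1].max()-239,o[:,0].min()-263.5,o[:,0].max()-388])
for q0 in ([0,0,18],):
    r=least_squares(f,q0,diff_step=1e-3); print(r.x,r.fun)
print(proj(i,p+Rt@[r.x[0]-34,r.x[1],-r.x[2]-11]))
```

```text
[-3.97315749 -0.06981695 13.63822137] [-1.38774095  0.99171986  0.53945334 -0.53959021]
[325.71843978 365.58871005]
```

Run:
```python
from h import *
im=cv2.imread("pics/w1.png"); cv2.imwrite("pics/w1c.png",cv2.resize(im[110:235,285:360],None,fx=4.7,fy=4.7,interpolation=cv2.INTER_CUBIC))
for c in (312,318,324):
    print(c,"near",im[116:152,c].astype(int).sum(1)//3,"far",im[200:242,c].astype(int).sum(1)//3)
im=cv2.imread("pics/w2.png"); cv2.imwrite("pics/w2c.png",cv2.resize(im[140:240,220:425],None,fx=3.9,fy=3.9,interpolation=cv2.INTER_CUBIC))
i=np.load("pics/w1.png.npz"); yaw=np.radians(3); c,s=np.cos(yaw),np.sin(yaw); x=[473.1,273.7]
T=lambda p:np.array([x[0]+c*p[0]-s*p[1],x[1]+s*p[0]+c*p[1],p[2]])
th=np.linspace(0,2*np.pi,181)
for sh in (-4,-2,0,2):
    C=lambda ax:np.array([proj(i,T([ax+sh,25*np.cos(t),50+25*np.sin(t)])) for t in th])[:,1]
    print(sh,"near outer min %.1f  near inner max %.1f far inner min.. %.1f far outer max %.1f"%(C(-42).min(),C(-34).max(),C(34).max(),C(42).max()))
```

```text
312 near [180 160 110  70  74 122 181 210 211 184 162 157 157 156 147 119  76  40
  24  25  27  17  13  15  21  22  22  23  24  24  28  56  89 104 106 102] far [ 96  99  98  96  98  98  96  98  98  98  97  97  87  65  40  20   8  11
  15  19  19  21  18  24  64 116 150 155 156 162 184 205 197 146  94  73
  62  56  56  53  55  54]
318 near [182 166 119  77  79 125 183 210 210 183 161 157 158 156 153 129  82  42
  25  26  25  18   9  20  28  32  34  36  39  39  48  81 117 126 130 130] far [116 115 114 118 125 120 108 111 118 121 122 123 123 108  70  29  14  13
  22  27  27  26  26  31  65 117 149 158 160 166 184 201 199 189 167 127
  89  66  58  53  54  54]
324 near [179 157 116  82  88 136 187 210 209 182 161 157 157 157 146 112  71  40
  21   9   8  11  17  26  33  38  39  39  36  38  49  77 107 119 123 123] far [127 125 125 125 124 124 125 124 124 125 125 123 116  85  45  18   9  18
  27  33  32  30  30  45  92 142 160 161 160 172 194 205 185 130  82  67
  59  56  53  55  54  54]
-4 near outer min 129.2  near inner max 143.3 far inner min.. 213.9 far outer max 221.6
-2 near outer min 131.1  near inner max 145.5 far inner min.. 215.9 far outer max 223.6
0 near outer min 133.1  near inner max 147.7 far inner min.. 217.8 far outer max 225.5
2 near outer min 135.0  near inner max 149.9 far inner min.. 219.7 far outer max 227.4
```

View pics/w1c.png

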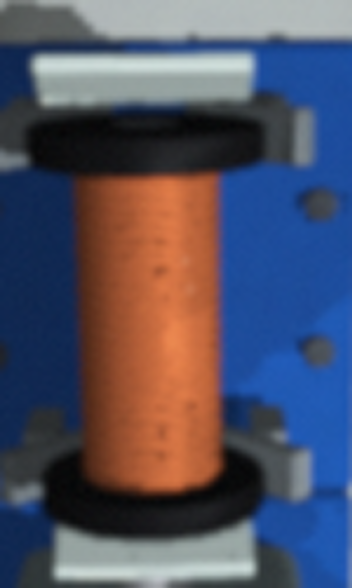

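View pics/w2c.png

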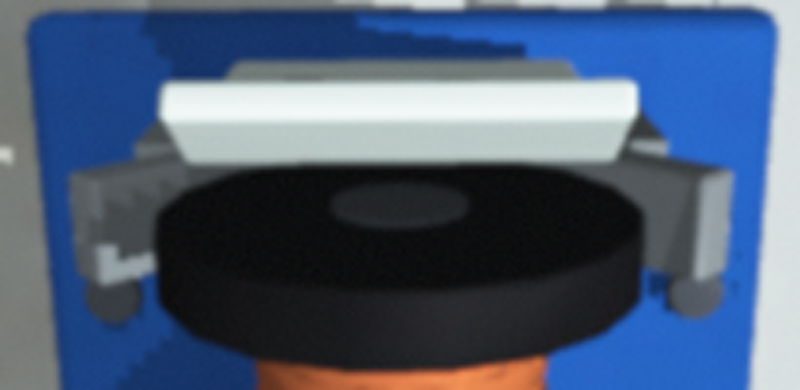

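Call:
move_arm(increments=[0.001,0,0.01,0,0,0,0.025,0,0,0,0.03,0,0,0,0.03,0,0,0,0.03,0,0,0,0.02,0,0,0,0.01,0,0,0,0.005,0,0,0,0,0,0,0,0,0])

```text
t: 18.9
tool_pos: [473.0, 274.2, 68.3]
ee_rot: [-0.083, 3.139, 0.002]
ft_force: [-0.7, -0.2, -1.7]
finger_gap: 20.5
```

Run:
```python
from h import *
s,i,im=snap("wrist","w12.png"); print(s["t"],s["tool_pos"],s["ft_force"],s["finger_gap"])
_,_,im2=snap("side","sd12.png"); cv2.imwrite("pics/sd12z.png",cv2.resize(im2[225:300,290:390],None,fx=6,fy=6,interpolation=cv2.INTER_CUBIC))
```

```text
18.9 [473.00678455 274.19662703  68.30747916] [-0.68646807 -0.21101844 -1.69918265] 20.517026553911442
```

View pics/w12.png

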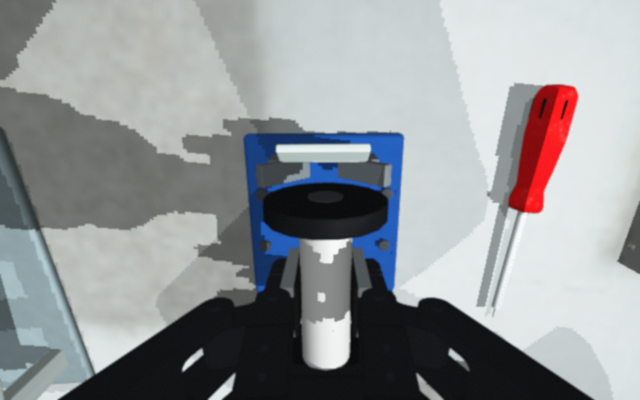

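View pics/sd12z.png

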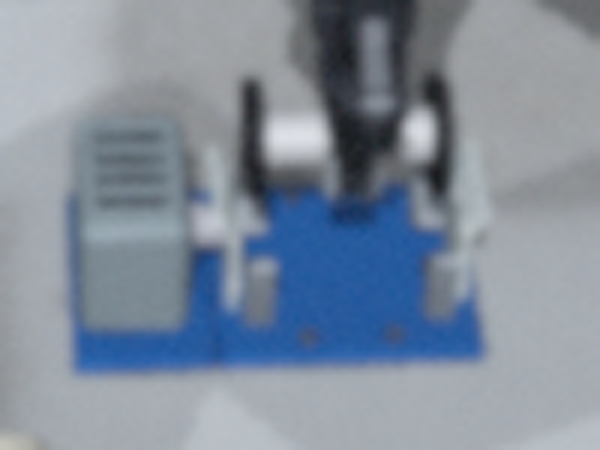

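Call:
move_arm(increments=[0.001,-0.001,0.005,0,0,0,0.01,0,0,0,0.008,0,0,0,0.005,0,0,0,0,0,0,0,0,0])

```text
t: 19.6
tool_pos: [471.5, 272.7, 39.2]
ee_rot: [0.082, -3.14, 0.001]
ft_force: [0.4, -0.3, -1.8]
finger_gap: 20.8
```

Run:
```python
from h import *
s,i,im=snap("wrist","w13.png"); print(s["t"],s["tool_pos"],s["ft_force"],s["finger_gap"])
cv2.imwrite("pics/w13c.png",cv2.resize(im[140:240,220:425],None,fx=3.9,fy=3.9,interpolation=cv2.INTER_CUBIC))
```

```text
19.6 [471.51272107 272.65500068  39.15647908] [ 0.4194123  -0.25497774 -1.83057661] 20.839486344470373
```

View pics/w13c.png

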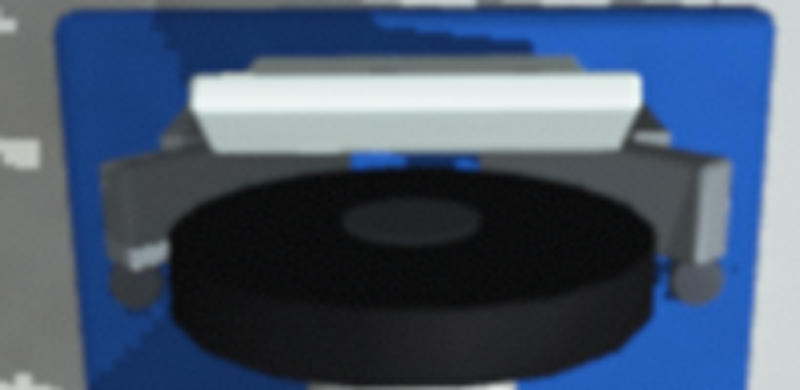

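Call:
move_arm(increments=[0,0.0005,0.003,0,0,0,0.002,0,0,0,0.001,0,0,0,0.001,0,0,0,0,0,0,0,0,0])

```text
t: 20.25
tool_pos: [471.4, 273.2, 32.3]
ee_rot: [-0.082, 3.14, 0.0]
ft_force: [0.4, -0.3, -1.9]
finger_gap: 20.8
```

Run:
```python
from h import *
s,i,im=snap("wrist","w14.png"); print(s["t"],s["tool_pos"],s["ft_force"],s["finger_gap"])
cv2.imwrite("pics/w14c.png",cv2.resize(im[140:240,220:425],None,fx=3.9,fy=3.9,interpolation=cv2.INTER_CUBIC))
```

```text
20.25 [471.44838742 273.18601983  32.33200131] [ 0.43688671 -0.28203575 -1.90204972] 20.756353514766307
```

View pics/w14c.png

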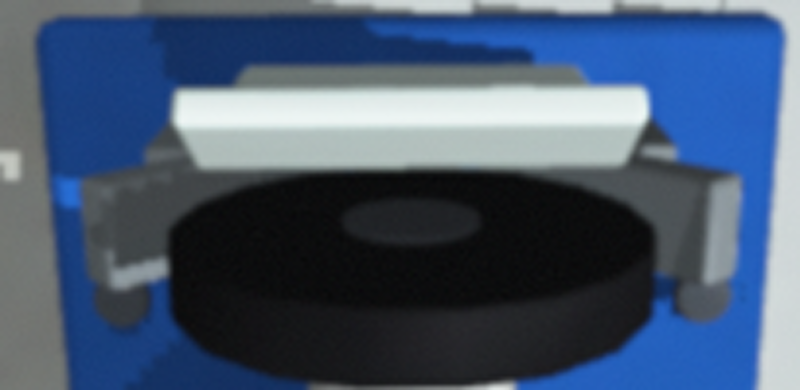

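Call:
move_arm(increments=[0,0,0.001,0,0,0,0,0,0,0,0,0])

```text
t: 20.6
tool_pos: [471.6, 273.3, 31.9]
ee_rot: [-0.083, 3.14, 0.0]
ft_force: [-1.3, -0.6, 4.5]
finger_gap: 20.6
```

Call:
move_arm(increments=[0,0,0.001,0,0,0,0,0,0,0,0,0])

```text
t: 20.9
tool_pos: [471.7, 273.3, 31.7]
ee_rot: [-0.083, 3.139, 0.001]
ft_force: [-4.3, -2.1, 11.0]
finger_gap: 20.3
```

Call:
move_arm(increments=[0,0,-0.001,0,0,0,0,0,0,0,0,0,0,0,0,0,0,0,0,0], fingers=0.04)

```text
t: 21.4
tool_pos: [471.4, 273.1, 31.0]
ee_rot: [0.082, -3.14, 0.0]
ft_force: [0.8, -0.0, 0.6]
finger_gap: 39.8
```

Call:
move_arm(increments=[0,0,-0.004,0,0,0,-0.01,0,0,0,-0.02,0,0,0,-0.025,0,0,0,-0.03,0,0,0,-0.03,0,0,0,-0.03,0,0,0,-0.03,0,0,0,-0.02,0,0,0,0,0])

```text
t: 22.4
tool_pos: [472.8, 274.0, 234.9]
ee_rot: [-0.082, 3.134, 0.007]
ft_force: [-0.9, 0.2, 0.1]
finger_gap: 40.0
```

Run:
```python
from h import *
s,i,im=snap("wrist","w15.png"); print(s["t"],s["tool_pos"],s["ft_force"],s["finger_gap"])
cv2.imwrite("pics/w15c.png",cv2.resize(im[105:295,255:375],None,fx=3.15,fy=3.15,interpolation=cv2.INTER_CUBIC))
_,_,im2=snap("side","sd15.png"); cv2.imwrite("pics/sd15z.png",cv2.resize(im2[120:320,270:400],None,fx=3,fy=3,interpolation=cv2.INTER_CUBIC))
_,_,im2=snap("scene","sc15.png"); cv2.imwrite("pics/sc15z.png",cv2.resize(im2[170:320,210:450],None,fx=3.3,fy=3.3,interpolation=cv2.INTER_CUBIC))
```

```text
22.4 [472.84489775 273.95351841 234.86479631] [-0.86952247  0.23530173  0.14121233] 40.034401041611815
```

View pics/w15c.png

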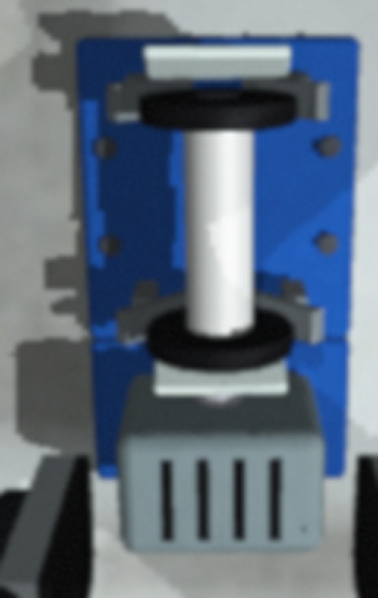

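View pics/sd15z.png

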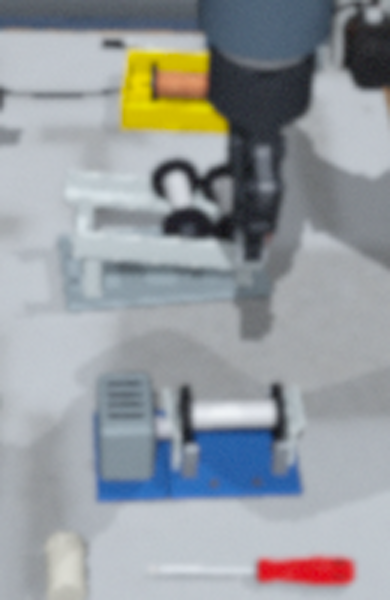

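View pics/sc15z.png

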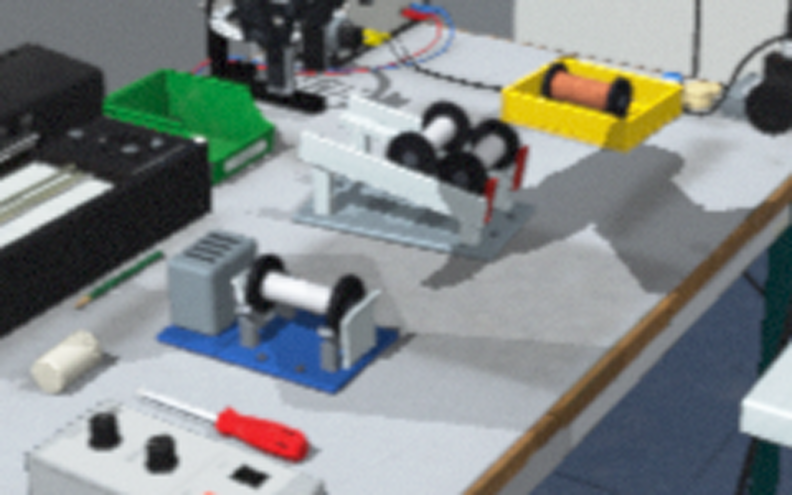

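```bash
python3 -c "
from cell import robot
print(robot.finish_job())"
```

```text
the job is handed in; nothing more can be done
None
```

The winder is cleared and reloaded, and I handed the job in at about 22.6 s of the 64 s allowed.

- **Coil:** I lifted it from the cradle and laid it on its side on the tray floor. It touched down at TCP height 12.2 mm, which was the predicted height. I released it after contact, and the camera then showed it lying flat inside the tray.
- **End bobbin:** I gripped it by the core, turned it and lowered it into the cradle. It made contact at TCP height 31.9 mm, against about 31.8 mm expected for full seating. I pressed it to 11 N, let go and backed off about 200 mm. The wrist, side and scene pictures show it level between the fences.
- **Track:** The second bobbin rolled down to the red stops by itself, and the third follows right behind it. I saw no change to the screwdriver, canister and clip in the pictures, though my last pictures did not show the clip.

**Checks that disagreed:** One image fit put the held bobbin about 4 mm off along its length. Two other measurements gave about 1–2 mm, so I used those, and the bobbin went in without touching the fences.

**Cable in the tray:** A thin cable shows at the surface of the tray floor. I placed the coil so that it rests clear of it.

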